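Spacer on the turntable shaft, then bearing cap held hole-up for greasing

ROBOT

A 7-joint arm with a two-finger parallel gripper is mounted at the origin on the work surface. World frame = base frame: x ahead of the robot, y to its left, z up, the work surface at z = 0. Lengths are in mm, angles in rad, forces in N, time in s.
With the tool pointing down it reaches from about 425 to 1025 mm from the base axis. Payload 3.6 kg.
Tool frame: the origin (TCP) lies midway between the tips of the shut fingers; the grasp point (between the pads) lies behind it (manip.tcp_to_grasp is the z of the grasp point in the tool frame, in mm); z points along the fingers, y is the direction in which the jaws open and shut (so a half turn about z gives the same grasp; the last joint's range is limited). The gripper opens to 85 mm and grips with 20 to 120 N. Pads are 22 mm wide; open, the fingers measure 114 mm over their backs; the gripper's body (76 mm by 85 mm) begins 54 mm behind the grasp point. The pads swing forward as they close: fully open they stand 13 mm farther back than shut.
Start: joints at [1.149, 0.591, 0.048, 1.609, -0.033, 0.943, -0.034], TCP at [233.423, -686.399, 231.302] pointing down, gripper open.
Joint ranges: [-2.69, 2.69], [-0.47, 2.24], [-1.27, 1.36], [0.19, 2.51], [-1.53, 4.68], [0.08, 2.07], [-3.09, 3.09]. Speed limits (rad/s): [2.57, 2.57, 3.14, 3.14, 3.14, 3.14, 3.14].

INTERFACE

Orientations are given as a unit quaternion [w, x, y, z].
In Python, from station import manip gives the robot as it stands.
- The arm moves only by the tool arm_command, never from a script. Its argument "deltas" is a list of rows, each a list of 7 numbers: the shift along the tool's x, y, z in cm, then the turn, a rotation vector about the tool's x, y, z in degrees, then the gripper command: -1 is fully open, 1 is shut, values between are in proportion. In form: [[dx, dy, dz, rx, ry, rz, claw], ...]. A call has 1 to 8 rows; each row shifts and turns the commanded pose from where the row before left it, along the tool's axes as they then stand; what a row does not reach is not made up. A row lasts 1/8 s, in which the tool goes at most 62.5 mm and 10.7 degrees, less where a joint would pass 70% of its speed; a pose out of reach is approached as far as the arm can. A call with a gripper value outside its range is refused whole. The fingers move at their own pace and stop on an object; "force" is the grip in N (left out, the last holds). Time passes only in rows, so rows that do not move let the fingers close. It gives the time, the measured TCP pose, the force and the opening at its end, in the units of the state.
- manip.get_obs(): the state, without advancing time (a new reading comes with each control period).
- manip.grab_frame(name): name is "side" or "top" or "wrist"; returns the picture (420x560x3 uint8, red, green, blue); there is no depth.
- manip.get_calibration(name): a dict with "mtx" (3x3 intrinsics, pixels), "position" and "attitude" of the camera in the world. Camera axes: x right, y down, z forward; pixel columns grow to the right and rows downward; lengths in mm; the calibration is good to about 2 mm. A picture is of the moment at which its call begins: read the wrist's pose just before it. get_calibration takes no time and is no camera call; for the wrist camera it gives the pose at the moment of the call.
- manip.job_done(): hands the job in, once; it reports no verdict.
The state is a dict: "time": time; "joint_pos": joint angles; "qd": joint speeds; "joint_efforts": joint torques, N m; "tool_pos": TCP position; "tcp_rot": TCP orientation; "wrist_force": force on the tool from outside, world axes, zero at the start; "ft_torque": the same for the moment, N m; "grip_width": opening from 0.0 (shut) to 1.0 (fully open).
Only numpy, scipy, OpenCV 4.12 (cv2) and the standard library are available. Lean on these libraries where they do the work, as an engineer would, in place of code of your own. Each camera call takes 0.05 s, during which the arm holds its last target. There are 200 camera calls.

TASK

On the welding bench, slide the steel spacer ring over the turntable hub's upright shaft until it sits flat on the shoulder, and let go of it. Then take the blind bearing cap from its rest, find which end has the blind hole, turn the cap so the hole faces straight up, and finish while still holding it in the gripper, still and touching nothing else, with the whole cap at least 12 cm above the bench, ready to be greased. Leave the grease tin, the wrench and the angle offcut where they are.

Things in the scene. Friction and masses are not known exactly. Their poses are not given: they have to be found in the camera images.
- hub: Turntable hub, fixed, upright. Grey round flange 136 mm across, 20 mm high, with bolt heads 5 mm high; on it a steel boss 40 mm across whose flat top (the shoulder) is 45 mm above the bench; from it rises the shaft, 25 mm across, top 95 mm above the bench, the last 4 mm tapered to 17 mm. Origin on the shaft's axis at bench level; z up.
- shoulder (a point): Centre of the hub's shoulder, on the shaft's axis, 45 mm above the bench; z up along the shaft. The ring's underside comes to rest here.
- ring: Loose plain steel spacer ring, 54 mm outside diameter, bore 29 mm right through (2 mm clearance all round on the shaft), 30 mm high, about 0.3 kg, both faces alike. Starts lying flat on the bench. Origin at the centre of its underside; z along the bore, up at the start.
- rest: Small dark steel rest fixed to the bench that carries the cap: foot 56 x 56 mm and 6 mm thick, a narrow column, and on top two parallel bars along its x axis, 28 mm wide over both and 36 mm long, so the cap's sides and both ends stand free. Origin at bench level under its middle; z up.
- cap: Loose plain steel blind cap: cylinder 44 mm across, 46 mm long, about 0.4 kg; one end closed and flat, in the other a round blind hole 28 mm across, 28 mm deep. Starts on its side on the rest, axis level and 55 mm above the bench, hole facing any compass direction. Origin at the cylinder's middle, on its axis; x runs along the axis, out of the hole; y and z may be rolled about it.
- mouth (a point): Centre of the mouth of the cap's blind hole, 23 mm from the cap's origin along the cap's x axis.
- tin: Closed metal grease tin, 76 mm across, 75 mm high, loose, a bystander. Origin at the centre of its underside; z up.
- wrench: Steel wrench, 200 mm long, lying flat, loose, a bystander. Its length runs along its x axis; origin at mid length, on the bench.
- angle: Offcut of steel angle, 140 mm long, 40 x 40 mm legs 4 mm thick, one leg flat on the bench, loose, a bystander. Length along its x axis; origin under the middle of the flat leg; the upright leg stands along its +y edge.
There are look-alikes about, which are no part of the job. What is shaped like the rest but turquoise or yellow is not meant.

How it is judged:
By the outcome, as a careful person would: the job done as asked, in the order asked, and still so for the second after the job is handed in, while the arm keeps its last pose, push and grip.
It also fails if it takes over 48 s, if anything falls off the work surface, if the arm or the gripper's body presses on something with over 40 N, if the wrist force passes 120 N, or if a joint passes its speed limit or range.

## Working session

There is one attempt and no reset: what is moved stays moved. The work goes in short steps, Python scripts to look and compute and a tool call to move; the robot and the scene stay as the last step left them, time stands still between calls to the robot, and variables do not carry over. Pictures are saved under pics/ and viewed, about 8 in all and at most 12, crops included, and the job is handed in when it is done.

Besides the shell and the picture viewer there is one more tool, called after ">>>" as name(argument=value, ...) on one line, values as JSON. arm_command: Moves the arm, as the interface text tells. Its arguments: {"type":"object","properties":{"deltas":{"type":"array","items":{"type":"array","items":{"type":"number"}}},"force":{"type":"number"}},"required":["deltas"]}

```bash
ls; mkdir -p pics; cat > h.py <<'E'
import numpy as np, cv2
from scipy.spatial.transform import Rotation as R
from station import manip
def snap(n,f):
    c=manip.get_calibration(n); im=cv2.cvtColor(np.array(manip.grab_frame(n)),cv2.COLOR_RGB2BGR)
    cv2.imwrite('pics/'+f,im); np.save('pics/'+f+'.npy',dict(c),allow_pickle=True); return im,c
def load(f): return cv2.imread('pics/'+f),np.load('pics/'+f+'.npy',allow_pickle=True).item()
def rot(c):
    a=np.array(c['attitude'],float)
    return a if a.shape==(3,3) else R.from_quat(a[[1,2,3,0]]).as_matrix()
def ray(c,u,v): return rot(c)@np.linalg.solve(np.array(c['mtx'],float),[u,v,1.])
def plane(c,u,v,z):
    p=np.array(c['position'],float); d=ray(c,u,v); return p+d*(z-p[2])/d[2]
def proj(c,X):
    q=np.array(c['mtx'],float)@(rot(c).T@(np.array(X,float)-np.array(c['position'],float))); return q[:2]/q[2]
E
python3 - <<'E'
from h import *
print(manip.tcp_to_grasp, manip.get_obs())
for n in ('top','side','wrist'):
    im,c=snap(n,n+'0.png'); print(n,c)
a=np.hstack([load('top0.png')[0],load('side0.png')[0]])
E
```

```text
pics
-18.700000000000003 {'time': 0.0, 'joint_pos': array([ 1.1495029 ,  0.59215371,  0.04829923,  1.60983925, -0.03330792,
        0.94266008, -0.03369435]), 'qd': array([ 9.50955121e-04,  6.83849524e-04, -7.05737434e-04, -6.38495717e-05,
       -1.01107040e-03, -1.37755705e-03, -3.41930114e-04]), 'joint_efforts': array([ 1.18328708e-04, -5.48693025e+01,  1.54647108e+00, -1.98124194e+01,
        9.37097910e-03,  8.68064730e-03, -2.69607014e-06]), 'tool_pos': array([ 233.15985381, -685.61326543,  230.10962423]), 'tcp_rot': array([-1.10096317e-03,  9.86591689e-01,  1.63204069e-01, -2.44257439e-04]), 'wrist_force': array([0.24560091, 0.4505391 , 0.18903223]), 'ft_torque': array([0.00486771, 0.01574803, 0.00052036]), 'grip_width': 1.0009991358266752}
top {'mtx': array([[438.1197426 ,   0.        , 279.45102955],
       [  0.        , 438.1197426 , 211.7898515 ],
       [  0.        ,   0.        ,   1.        ]]), 'position': array([416.15733193,  56.82677998, 911.39903144]), 'attitude': array([ 0.05665293, -0.69881412,  0.71137063, -0.04900105])}
side {'mtx': array([[530.41040436,   0.        , 273.52534408],
       [  0.        , 530.41040436, 213.6920415 ],
       [  0.        ,   0.        ,   1.        ]]), 'position': array([ 505.18751658,  872.37310715, 1003.4482355 ]), 'attitude': array([ 0.01479911, -0.02249054,  0.93390356, -0.3565099 ])}
wrist {'mtx': array([[310.25666385,   0.        , 285.85294452],
       [  0.        , 310.25666385, 206.69004958],
       [  0.        ,   0.        ,   1.        ]]), 'position': array([ 311.80073459, -659.80538842,  372.57260045]), 'attitude': array([ 0.12959636,  0.80249094, -0.57483023, -0.09371919])}
```

View pics/top0.png

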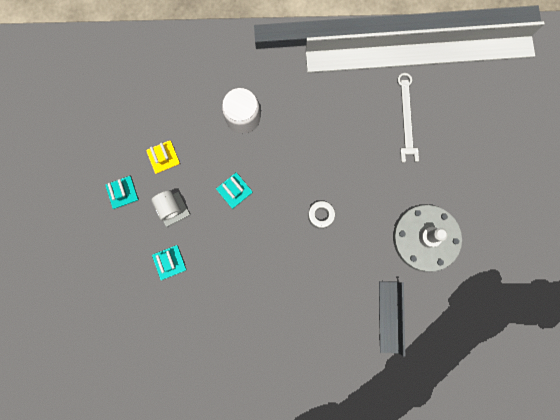

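View pics/side0.png

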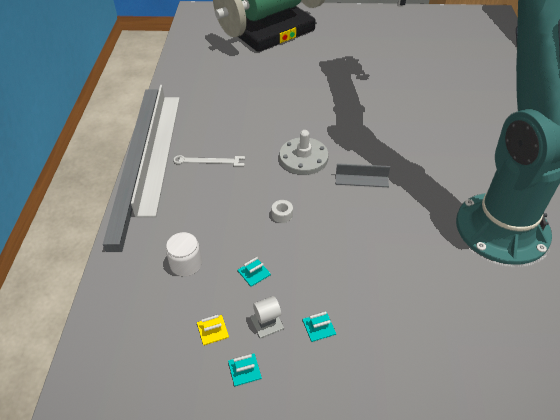

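The top view shows the ring at (321,214), the hub at (428,238) and the cap on the grey rest at (168,205). The look-alike rests are turquoise at (121,191), (235,190) and (168,262), and yellow at (162,156). The tin is at (240,108), the wrench at (408,117) and the angle at (390,316). The long channel and angle profile at the top right are background. In the side view the ring is at (282,211), the cap at (267,310) and the hub at (304,150).

```bash
python3 - <<'E'
from h import *
t,ct=load('top0.png'); s,cs=load('side0.png')
crop=lambda im,u,v,w,k: cv2.resize(im[v-w:v+w,u-w:u+w],None,fx=k,fy=k,interpolation=cv2.INTER_CUBIC)
cv2.imwrite('pics/c1.png',np.vstack([np.hstack([crop(t,168,205,30,4.5),crop(t,321,214,30,4.5),crop(t,432,236,30,4.5)]),np.hstack([crop(s,267,312,30,4.5),crop(s,282,211,30,4.5),crop(s,304,150,30,4.5)])]))
# ring: bright blob, outer ellipse of upper rim
for im,c,u,v,n in((t,ct,321,214,'ring top'),(s,cs,282,211,'ring side'),(t,ct,168,205,'cap top'),(s,cs,267,310,'cap side')):
    g=cv2.cvtColor(im,cv2.COLOR_BGR2GRAY); m=(g>125).astype(np.uint8)
    cn=cv2.findContours(m,cv2.RETR_EXTERNAL,cv2.CHAIN_APPROX_NONE)[0]
    k=min(cn,key=lambda q:np.linalg.norm(q.reshape(-1,2).mean(0)-[u,v]))
    e=cv2.minAreaRect(k); ctr=e[0]; print(n,e, [plane(c,*ctr,z).round(0) for z in(0,30,55,77)])
print('hub',plane(ct,428,238,20),'shaft top t',plane(ct,440,233,95),'s',plane(cs,305,132,95))
E
```

```text
ring top ((279.49993896484375, 209.49996948242188), (558.9998779296875, 418.99993896484375), -0.0) [array([558.,  65.,   0.]), array([554.,  65.,  30.]), array([550.,  65.,  55.]), array([546.,  65.,  77.])]
ring side ((279.5, 210.0), (418.0, 559.0), 90.0) [array([549., -36.,   0.]), array([548.,  -9.,  30.]), array([547.,  13.,  55.]), array([546.,  33.,  77.])]
cap top ((279.49993896484375, 209.49996948242188), (558.9998779296875, 418.99993896484375), -0.0) [array([558.,  65.,   0.]), array([554.,  65.,  30.]), array([550.,  65.,  55.]), array([546.,  65.,  77.])]
cap side ((279.5, 210.0), (418.0, 559.0), 90.0) [array([549., -36.,   0.]), array([548.,  -9.,  30.]), array([547.,  13.,  55.]), array([546.,  33.,  77.])]
hub [ 491.08860021 -235.39784816   20.        ] shaft top t [ 493.70783764 -233.69566518   95.        ] s [ 490.03519712 -233.27623644   95.        ]
```

View pics/c1.png

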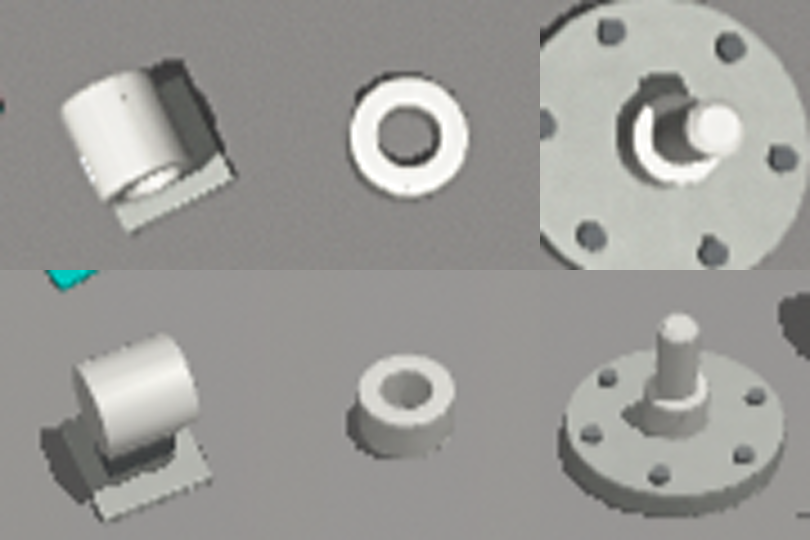

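The crop confirms the ring: plain, with a through bore and no rest shape. The cap sits on the grey rest. Its near (-x) end shows an elliptical opening, and the far end in the side view looks plain. I'll check this with the wrist camera.

```bash
python3 - <<'E'
from h import *
t,ct=load('top0.png'); s,cs=load('side0.png')
print('ring',plane(ct,321.7,214,30),'side',plane(cs,274-22+0+(407-270)/4.5, 181+(390-270)/4.5,30))
print('bolts',plane(ct,429.1,237.4,25),'shaft t',plane(ct,440.7,234.4,95),'s',plane(cs,305.1,132.2,95))
# cap top silhouette line through middle: end centres approx
tp=lambda x,y:(138+x/4.5,175+y/4.5)
print('cap far top',plane(ct,*tp(103,85),70),'near',plane(ct,*tp(148,185),55))
print('tin',plane(ct,240,101,75))
print('side cap ctr',plane(cs,237+137/4.5,282+(392-270)/4.5,62))
o=manip.get_obs(); q=o['tcp_rot']; print(R.from_quat(np.r_[q[1:],q[0]]).as_matrix().round(3))
E
```

```text
ring [542.90982385 -20.44527659  30.        ] side [541.12441356 -17.42568417  30.        ]
bolts [ 491.84188635 -236.05290986   25.        ] shaft t [ 491.07057999 -234.80659355   95.        ] s [ 489.75871222 -232.45834499   95.        ]
cap far top [582.8681258  296.73821178  70.        ] near [540.65875544 280.09806584  55.        ]
tin [768.86017144 140.29502521  75.        ]
side cap ctr [559.01774511 294.93194456  62.        ]
[[ 0.947  0.322 -0.001]
 [ 0.322 -0.947  0.002]
 [-0.    -0.002 -1.   ]]
```

>>> arm_command(deltas=[[3.9, -4.1, 0, 0, 0, 0, -1], [3.9, -4.1, 0, 0, 0, 0, -1], [3.9, -4.1, 0, 0, 0, 0, -1], [3.9, -4.1, 0, 0, 0, 0, -1], [3.9, -4.1, 0, 0, 0, 0, -1], [3.9, -4.1, 0, 0, 0, 0, -1], [3.9, -4.1, 0, 0, 0, 0, -1], [3.9, -4.1, 0, 0, 0, 0, -1]], force=60)

```text
time: 1.15
tool_pos: [423.7, -273.7, 231.3]
tcp_rot: [0.0, 0.987, 0.163, 0.0]
wrist_force: [0.2, 0.7, 0.2]
grip_width: 1.002
```

>>> arm_command(deltas=[[3.9, -4.1, 1, 0, 0, 0, -1], [3.9, -4.1, 1, 0, 0, 0, -1], [3.9, -4.1, 1, 0, 0, 0, -1], [3.9, -4.1, 1, 0, 0, 0, -1], [3.9, -4, 1, 0, 0, 0, -1], [0, 0, 0, 0, 0, 0, -1]])

```text
time: 1.9
tool_pos: [543.9, -13.2, 180.6]
tcp_rot: [-0.001, 0.986, 0.168, 0.001]
wrist_force: [-0.7, -0.5, 0.2]
grip_width: 1.002
```

```bash
python3 - <<'E'
from h import *
im,c=snap('wrist','w1.png'); o=manip.get_obs(); print(o['time'],o['tool_pos'],o['tcp_rot'],o['joint_pos'])
print(proj(c,[542,-19,30]))
E
```

```text
1.95 [542.56883456 -16.66131803 180.7674662 ] [-4.86489086e-04  9.86151139e-01  1.65848180e-01 -2.76336840e-04] [-1.57912662e-03  4.33765934e-01 -6.69322096e-02  2.06093193e+00
  4.50261927e-02  6.48888426e-01 -1.33579066e+00]
[290.48489648 196.28980533]
```

View pics/w1.png

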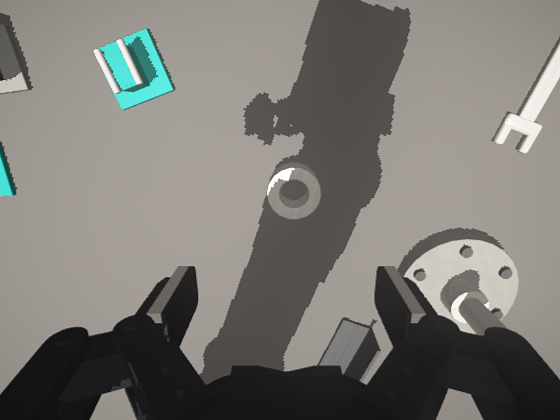

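The wrist view shows the ring in shadow, its top rim centred near (294,192). The hub is at the right and the angle is at (350,345), clear of the ring.

```bash
python3 - <<'E'
from h import *
im,c=load('w1.png')
g=cv2.cvtColor(im,cv2.COLOR_BGR2GRAY)[155:230,255:335]
e=cv2.Canny(cv2.GaussianBlur(cv2.resize(g,None,fx=4,fy=4,interpolation=cv2.INTER_CUBIC),(7,7),0),30,70)
cv2.imwrite('pics/c2.png',np.hstack([cv2.resize(g,None,fx=4,fy=4),e]))
p=plane(c,294,192.5,30); print(p, plane(c,293.5,193,30))
o=manip.get_obs(); q=o['tcp_rot']; M=R.from_quat(np.r_[q[1:],q[0]]).as_matrix()
print(M.T@(np.r_[p[:2],1]-o['tool_pos']))
# jaw reference: proj of ring rims
th=np.linspace(0,2*np.pi,13)[:-1]; print(np.array([proj(c,[p[0]+27*np.cos(a),p[1]+27*np.sin(a),30]) for a in th]).round(0).tolist())
E
```

```text
[546.78734583 -20.95433475  30.        ] [546.14616339 -20.66385386  30.        ]
[  2.65115476   5.62570099 179.76064809]
[[304.0, 167.0], [289.0, 166.0], [276.0, 172.0], [268.0, 184.0], [267.0, 197.0], [273.0, 209.0], [285.0, 217.0], [299.0, 218.0], [311.0, 212.0], [320.0, 201.0], [321.0, 188.0], [315.0, 175.0]]
```

View pics/c2.png

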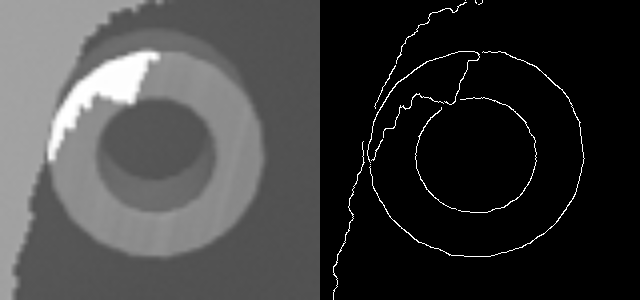

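The zoomed crop shows the ring's top rim centred at (294,193.5), close to concentric with the bore. I'll descend and grip.

>>> arm_command(deltas=[[0.15, 0.5, 3.0, 0, 0, 0, -1], [0, 0, 4.5, 0, 0, 0, -1], [0, 0, 4.5, 0, 0, 0, -1], [0, 0, 3.5, 0, 0, 0, -1], [0, 0, 1.8, 0, 0, 0, -1], [0, 0, 0.5, 0, 0, 0, -1], [0, 0, 0, 0, 0, 0, -1], [0, 0, 0, 0, 0, 0, 1]], force=40)

```text
time: 2.95
tool_pos: [546.1, -23.9, 4.5]
tcp_rot: [0.0, 0.987, 0.163, 0.001]
wrist_force: [-0.3, 1.1, -0.1]
grip_width: 0.815
```

>>> arm_command(deltas=[[0, 0, 0, 0, 0, 0, 1], [0, 0, 0, 0, 0, 0, 1], [0, 0, 0, 0, 0, 0, 1], [0, 0, 0, 0, 0, 0, 1]])

```text
time: 3.45
tool_pos: [545.7, -23.1, 4.7]
tcp_rot: [-0.0, 0.986, 0.164, 0.001]
wrist_force: [-1.1, 1.2, 7.1]
grip_width: 0.614
```

>>> arm_command(deltas=[[0, 0, -2, 0, 0, 0, 1], [0, 0, -4.5, 0, 0, 0, 1], [-2, 2, -5, 0, 0, 0, 1], [-4, 3.8, -2, 0, 0, 0, 1], [-4, 3.8, 0, 0, 0, 0, 1], [-4, 3.8, 0, 0, 0, 0, 1], [-3.5, 3.4, 0, 0, 0, 0, 1], [-1.5, 1.5, 0, 0, 0, 0, 1]])

```text
time: 4.45
tool_pos: [421.1, -261.1, 138.3]
tcp_rot: [0.0, 0.987, 0.161, -0.001]
wrist_force: [0.5, -0.0, -3.9]
grip_width: 0.614
```

>>> arm_command(deltas=[[0, 0, 0, 0, 0, 0, 1], [0, 0, 0, 0, 0, 0, 1], [0, 0, 0, 0, 0, 0, 1]])

```text
time: 4.82
tool_pos: [425.0, -256.6, 138.3]
tcp_rot: [-0.0, 0.986, 0.165, 0.0]
wrist_force: [-0.5, -0.5, -3.1]
grip_width: 0.61
```

```bash
python3 - <<'E'
from h import *
im,c=snap('wrist','w2.png'); o=manip.get_obs(); print(o['time'],o['tool_pos'],o['tcp_rot'],o['grip_width'])
print('pred shaft top',proj(c,[491,-235,95]),proj(c,[491,-235,45]),'tcp',proj(c,o['tool_pos']))
E
```

```text
4.875 [ 424.91561333 -256.74299494  138.27957807] [-2.66460467e-04  9.86372409e-01  1.64527757e-01  1.32157014e-04] 0.6136819366766594
pred shaft top [286.51990121 127.59891629] [286.37461484 122.61174294] tcp [284.95365802 271.48641203]
```

View pics/w2.png

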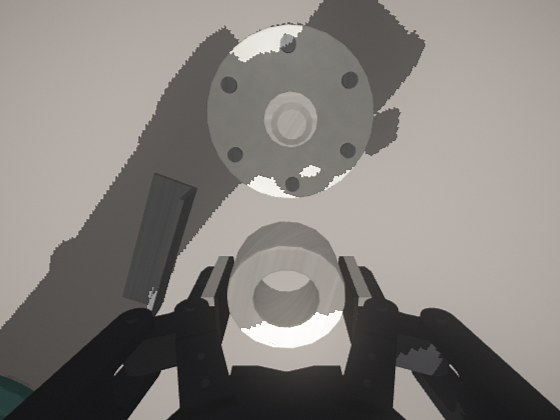

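The wrist view shows the hub upright with the shaft top near (291,123). The held ring sits square between the pads, top face centred near (286,298).

```bash
python3 - <<'E'
from h import *
im,c=load('w2.png')
a=cv2.resize(im[92:152,261:321],None,fx=6.5,fy=6.5,interpolation=cv2.INTER_CUBIC)
b=cv2.resize(im[217:355,222:352],None,fx=3,fy=2.826,interpolation=cv2.INTER_CUBIC)
cv2.imwrite('pics/c3.png',np.hstack([a,b])); print(a.shape,b.shape)
E
```

```text
(390, 390, 3) (390, 390, 3)
```

View pics/c3.png

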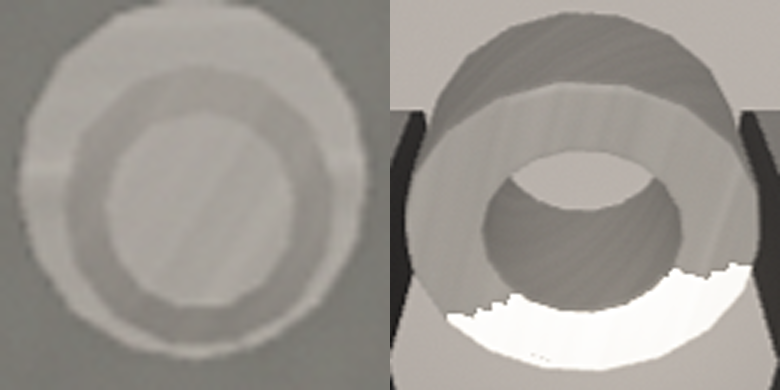

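```bash
python3 - <<'E'
from h import *
from scipy.optimize import least_squares
im,c=load('w2.png'); th=np.linspace(0,2*np.pi,200)
def ext(p,r):
    q=np.array([proj(c,[p[0]+r*np.cos(a),p[1]+r*np.sin(a),p[2]]) for a in th]); return np.r_[q.min(0),q.max(0)]
X=lambda x:222+(x-390)/3; Y=lambda y:217+y/2.826
bo=np.array([X(483),Y(150),X(682),Y(312)]); ou=np.array([X(405),Y(82),X(758),Y(370)])
sh=np.array([261+106/6.5,92+113/6.5,261+292/6.5,92+306/6.5])
r=least_squares(lambda p:np.r_[ext(p,14.5)-bo,ext(p,27)-ou],[425,-257,163]); print('ring free z',r.x,r.fun.round(1))
r2=least_squares(lambda p:np.r_[ext([*p,163.6],14.5)-bo,ext([*p,163.6],27)-ou],[425,-257]); print('ring',r2.x)
s=least_squares(lambda p:ext([*p,95],8.5)-sh,[491,-235]); print('shaft',s.x,s.fun.round(1))
q=np.array([-2.66e-4,.98637,.16453,1.3e-4]); M=R.from_quat(np.r_[q[1:],q[0]]).as_matrix()
print('tool delta mm',M.T@np.r_[s.x-r2.x,0], M.T@np.r_[s.x-r.x[:2],0], manip.get_obs()['tool_pos'])
print('ring rel tcp',M.T@np.r_[r2.x-[424.9,-256.7],0])
E
```

```text
ring free z [ 423.71048213 -257.71847676  160.75929436] [ 0.9  1.5 -1.3 -1.  -0.8 -0.5  1.1 -0. ]
ring [ 425.46979025 -257.11348647]
shaft [ 493.62395512 -237.22104489] [-0.4 -0.3  0.4  0.3]
tool delta mm [7.09208768e+01 3.30577276e+00 2.28026089e-02] [7.27813005e+01 3.30456670e+00 2.34431529e-02] [ 424.91561333 -256.74299494  138.27957807]
ring rel tcp [ 4.04733677e-01  5.76040464e-01 -1.38412618e-04]
```

>>> arm_command(deltas=[[2, 0.1, 0, 0, 0, 0, 1], [3, 0.1, 0, 0, 0, 0, 1], [2.05, 0.05, 1, 0, 0, 0, 1], [0, 0, 1.5, 0, 0, 0, 1], [0, 0, 0.8, 0, 0, 0, 1], [0, 0, 0, 0, 0, 0, 1], [0, 0, 0, 0, 0, 0, 1]])

```text
time: 5.75
tool_pos: [490.9, -238.4, 105.3]
tcp_rot: [0.0, 0.987, 0.163, -0.0]
wrist_force: [-0.2, 0.0, -2.3]
grip_width: 0.613
```

```bash
python3 - <<'E'
from h import *
im,c=snap('wrist','w3.png'); o=manip.get_obs(); print(o['time'],o['tool_pos'],o['wrist_force'])
s,_=snap('side','s3.png')
a=cv2.resize(im[210:340,215:355],(560,520),interpolation=cv2.INTER_CUBIC)
b=cv2.resize(s[95:160,290:320],(240,520),interpolation=cv2.INTER_CUBIC)
cv2.imwrite('pics/c4.png',np.hstack([a,b]))
E
```

```text
5.8 [ 491.31099776 -238.35258726  105.51112165] [-0.73009897  0.36367739 -3.02968597]
```

View pics/c4.png

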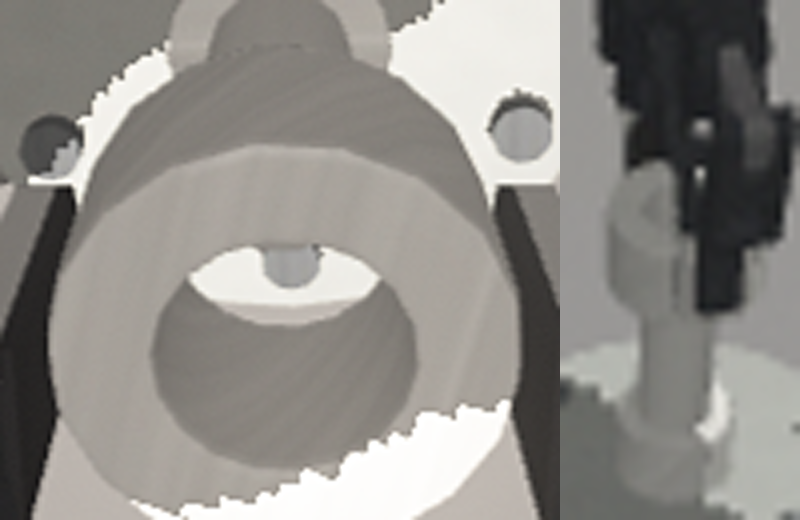

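The crop shows the ring just above the shaft. In the wrist view the boss and shaft are centred near column 280 and the bore near 284. In the side view the ring and shaft axes agree to about 1 mm. I'll make a small correction and then lower with force checks.

>>> arm_command(deltas=[[0.1, -0.12, 0, 0, 0, 0, 1], [0, 0, 0.6, 0, 0, 0, 1], [0, 0, 0.6, 0, 0, 0, 1], [0, 0, 0.3, 0, 0, 0, 1], [0, 0, 0, 0, 0, 0, 1]])

```text
time: 6.48
tool_pos: [492.0, -236.3, 89.8]
tcp_rot: [-0.0, 0.987, 0.163, -0.0]
wrist_force: [-0.0, 0.4, -3.3]
grip_width: 0.615
```

>>> arm_command(deltas=[[0, 0, 0.8, 0, 0, 0, 1], [0, 0, 1, 0, 0, 0, 1], [0, 0, 1, 0, 0, 0, 1], [0, 0, 0.7, 0, 0, 0, 1], [0, 0, 0.3, 0, 0, 0, 1], [0, 0, 0, 0, 0, 0, 1]])

```text
time: 7.22
tool_pos: [492.2, -236.3, 52.0]
tcp_rot: [-0.0, 0.987, 0.163, -0.0]
wrist_force: [-0.6, -0.2, -3.5]
grip_width: 0.608
```

>>> arm_command(deltas=[[0, 0, 0.15, 0, 0, 0, 1], [0, 0, 0.1, 0, 0, 0, 1], [0, 0, 0, 0, 0, 0, 1], [0, 0, 0, 0, 0, 0, 1]])

```text
time: 7.72
tool_pos: [492.4, -236.4, 49.9]
tcp_rot: [0.0, 0.987, 0.163, 0.0]
wrist_force: [0.5, -0.4, -2.7]
grip_width: 0.613
```

>>> arm_command(deltas=[[0, 0, 0.1, 0, 0, 0, 1], [0, 0, 0.1, 0, 0, 0, 1], [0, 0, 0, 0, 0, 0, 1]])

```text
time: 8.1
tool_pos: [492.3, -236.4, 49.7]
tcp_rot: [0.0, 0.987, 0.163, 0.0]
wrist_force: [-4.5, 2.0, 12.9]
grip_width: 0.608
```

Contact came exactly at the expected height. I'll release, rise and check.

>>> arm_command(deltas=[[0, 0, 0, 0, 0, 0, 0.0], [0, 0, 0, 0, 0, 0, -0.5], [0, 0, 0, 0, 0, 0, -1], [0, 0, 0, 0, 0, 0, -1], [0, 0, -2, 0, 0, 0, -1], [0, 0, -4, 0, 0, 0, -1], [-1, 0, -5, 0, 0, 0, -1], [-3, 0, -4, 0, 0, 0, -1]])

```text
time: 9.1
tool_pos: [456.2, -249.0, 199.6]
tcp_rot: [0.001, 0.986, 0.164, 0.001]
wrist_force: [0.6, -0.5, 0.7]
grip_width: 1.002
```

>>> arm_command(deltas=[[-1, -3, 0, 0, 0, 0, -1], [0, -5, 0, 0, 0, 0, -1], [0, -5, 0, 0, 0, 0, -1], [2.5, -5.5, 0, 0, 0, 0, -1]])

```text
time: 9.6
tool_pos: [407.0, -69.1, 197.7]
tcp_rot: [0.0, 0.987, 0.161, -0.001]
wrist_force: [1.5, -0.0, 0.1]
grip_width: 1.002
```

```bash
python3 - <<'E'
from h import *
w,c=snap('wrist','w4.png'); o=manip.get_obs(); print(o['time'],o['tool_pos'],o['joint_pos'],o['grip_width'])
s,cs=snap('side','s4.png'); t,ct=snap('top','t4.png')
a=cv2.resize(s[105:175,264:344],(400,350),interpolation=cv2.INTER_CUBIC)
b=cv2.resize(t[195:279,385:481],(400,350),interpolation=cv2.INTER_CUBIC)
cv2.imwrite('pics/c5.png',np.hstack([a,b]))
E
```

```text
9.65 [409.14269815 -59.7496452  197.99218214] [ 0.17865157  0.26283349 -0.16760607  2.30564015  0.07182622  0.57695709
 -1.27654517] 0.999985836371745
```

View pics/c5.png

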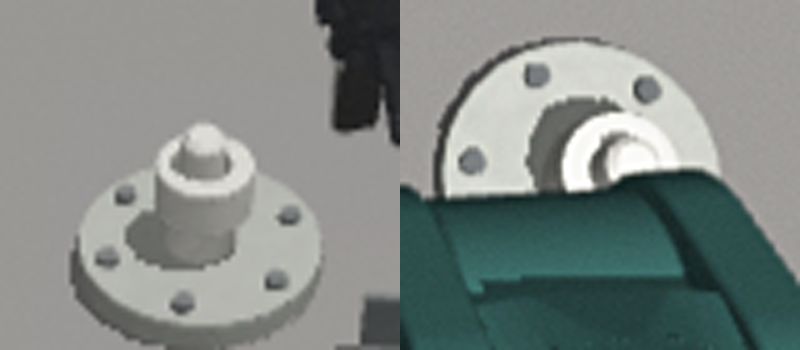

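The side crop shows the ring level on the boss with the shaft standing through it. Next I'll look at the cap from its near end.

>>> arm_command(deltas=[[1.5, -4, 0, 0, 0, 0, -1], [1.9, -5.6, 0, 0, 0, 0, -1], [1.9, -5.6, 0, 0, 0, 0, -1], [1.9, -5.6, 0, 0, 0, 0, -1], [1.6, -5, 0, 0, 0, 0, -1], [0.7, -2, 0, 0, 0, 0, -1], [0, 0, 0, 0, 0, 0, -1], [0, 0, 0, 0, 0, 0, -1]])

```text
time: 10.75
tool_pos: [409.7, 222.2, 197.4]
tcp_rot: [0.001, 0.987, 0.162, -0.001]
wrist_force: [0.3, -0.1, -0.0]
grip_width: 1.002
```

```bash
python3 - <<'E'
from h import *
w,c=snap('wrist','w5.png'); o=manip.get_obs(); print(o['time'],o['tool_pos'],o['tcp_rot'],o['joint_pos'])
print(proj(c,[560,289,55]),proj(c,[545,283,30]))
u,v=proj(c,[560,289,55]).astype(int); u0=max(0,u-90); v0=max(0,v-75); print(u0,v0)
cv2.imwrite('pics/c6.png',cv2.resize(w[v0:v0+150,u0:u0+180],None,fx=4,fy=4,interpolation=cv2.INTER_CUBIC))
E
```

```text
10.8 [409.68550835 221.98364115 197.46780543] [ 7.87363174e-04  9.86868149e-01  1.61524982e-01 -5.63302374e-04] [-0.40619285  0.32930348 -0.23376885  2.19957706  0.12961172  0.62677374
 -1.97945113]
[265.12176501  -5.23898188] [268.27940784  25.5029879 ]
175 0
```

View pics/c6.png

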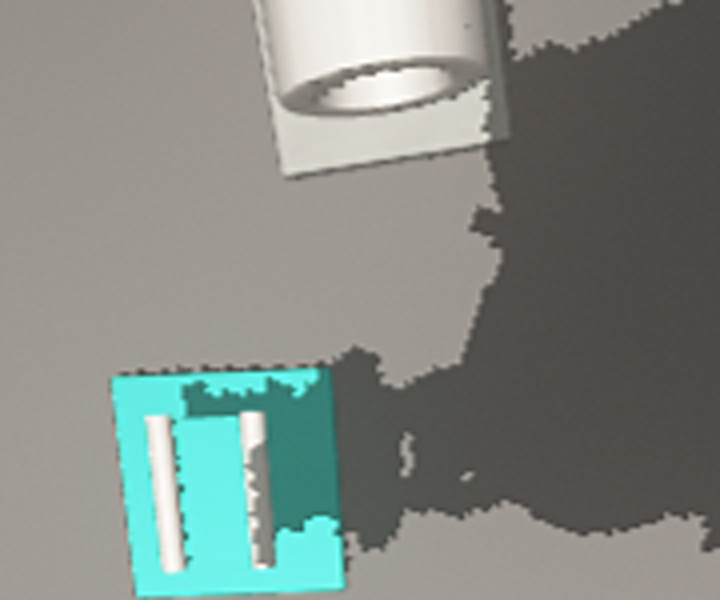

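The crop shows the blind hole in the cap's near end, at crop (385,88) or image (271,22). The rest's front foot edge runs from crop (284,178) to (505,138), which gives the axis direction.

```bash
python3 - <<'E'
from h import *
im,c=load('w5.png'); P=lambda x,y,z:plane(c,175+x/4,y/4,z)
a,b=P(284,178,6),P(508,138,6); e=b-a; n=np.array([-e[1],e[0]]); n=n/np.linalg.norm(n); n=n*np.sign(n[0])
print('foot edge',a,b,np.linalg.norm(e),'axis deg',np.degrees(np.arctan2(n[1],n[0])),'rest ctr',(a+b)[:2]/2+28*n)
# mouth end plane: outer circle left and right extreme at z=55
l,r=P(279,97,55),P(492,72,55); print('mouth L/R',l,r,np.linalg.norm(r-l),'ctr',(l+r)/2,'cap ctr',((l+r)/2)[:2]+23*n)
bt=P(352,115,33); print('bottom',bt)
o=manip.get_obs(); q=o['tcp_rot']; M=R.from_quat(np.r_[q[1:],q[0]]).as_matrix(); print('toolx deg',np.degrees(np.arctan2(M[1,0],M[0,0])))
cc=((l+r)/2)[:2]+23*n
for X in (cc,(a+b)[:2]/2+28*n): print('delta',M.T@np.r_[X-o['tool_pos'][:2],0])
E
```

```text
foot edge [527.10348819 301.17879458   6.        ] [552.44118125 252.83574625   6.        ] 54.580665180170215 axis deg 27.660057663410672 rest ctr [564.57242371 290.00556208]
mouth L/R [535.21431227 298.48822525  55.        ] [553.13263791 259.16536292  55.        ] 43.21289039217107 ctr [544.17347509 278.82679408  55.        ] cap ctr [564.54497676 289.50396224]
bottom [540.59058562 286.28184145  33.        ]
toolx deg 18.590800568826097
delta [168.30464375 -14.6264523   -0.25000144]
delta [168.49057194 -15.09312739  -0.25089576]
```

>>> arm_command(deltas=[[3, -0.5, 0, 0, 0, 0, -1], [5, -0.5, 0, 0, 0, 0, -1], [5, -0.5, 0, 0, 0, 0, -1], [3.8, 0, 0, 0, 0, 0, -1], [0, 0, 0, 0, 0, -4, -1], [0, 0, 0, 0, 0, -4, -1], [0, 0, 0, 0, 0, 0, -1], [0, 0, 0, 0, 0, 0, -1]])

```text
time: 11.8
tool_pos: [563.9, 291.4, 197.7]
tcp_rot: [0.0, 0.973, 0.23, -0.0]
wrist_force: [0.1, 0.5, 0.9]
grip_width: 1.001
```

```bash
python3 - <<'E'
from h import *
w,c=snap('wrist','w6.png'); o=manip.get_obs(); print(o['time'],o['tool_pos'],o['tcp_rot'],o['joint_pos'])
q=o['tcp_rot']; M=R.from_quat(np.r_[q[1:],q[0]]).as_matrix(); print('toolx deg',np.degrees(np.arctan2(M[1,0],M[0,0])))
print(M.T@(np.r_[564.5,289.7,55]-o['tool_pos']))
u,v=proj(c,[564.5,289.7,77]).astype(int); u0,v0=u-70,v-60; print(u0,v0,'axis end pred',proj(c,[o['tool_pos'][0]+50*M[0,0],o['tool_pos'][1]+50*M[1,0],77]),proj(c,[*o['tool_pos'][:2],77]))
cv2.imwrite('pics/c7.png',cv2.resize(w[v0:v0+120,u0:u0+140],None,fx=5,fy=5,interpolation=cv2.INTER_CUBIC))
E
```

```text
11.85 [563.79004121 291.78030133 197.7814253 ] [ 2.42150038e-04  9.73031287e-01  2.30673018e-01 -1.21425770e-04] [-0.37479787  0.52535637 -0.2476869   1.84012689  0.17321131  0.79738966
 -1.81711171]
toolx deg 26.673393577279594
[ -0.24976045   2.11833304 142.78241275]
216 141 axis end pred [284.18631724 144.33820714] [284.35006418 201.30867471]
```

View pics/c7.png

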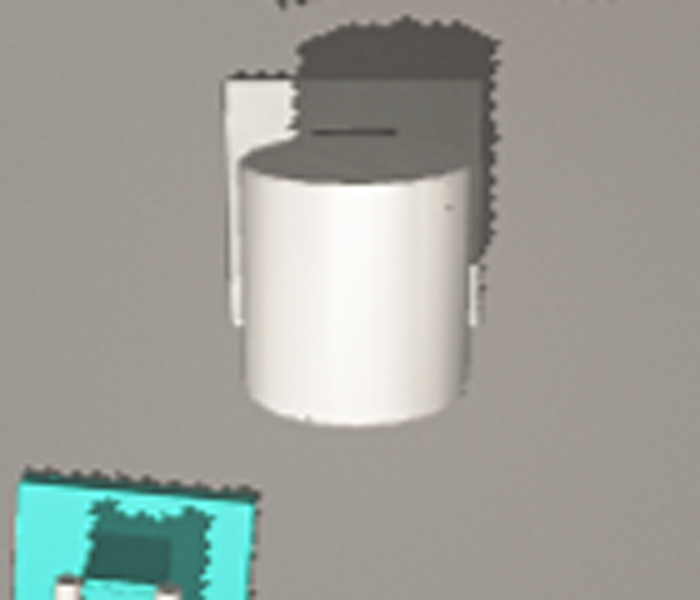

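The crop shows the cap aligned with the tool and its far end flat and closed, so the hole is at the -x end. It needs 2 mm to the right. I'll descend and grip.

>>> arm_command(deltas=[[0, 0.2, 3.5, 0, 0, 0, -1], [0, 0, 5, 0, 0, 0, -1], [0, 0, 4, 0, 0, 0, -1], [0, 0, 2.5, 0, 0, 0, -1], [0, 0, 1.2, 0, 0, 0, -1], [0, 0, 0.5, 0, 0, 0, -1], [0, 0, 0, 0, 0, 0, -1], [0, 0, 0, 0, 0, 0, 1]], force=60)

```text
time: 12.85
tool_pos: [565.4, 291.5, 31.9]
tcp_rot: [-0.0, 0.973, 0.232, 0.001]
wrist_force: [0.1, 0.1, -0.3]
grip_width: 0.817
```

>>> arm_command(deltas=[[0, 0, 0, 0, 0, 0, 1], [0, 0, 0, 0, 0, 0, 1], [0, 0, 0, 0, 0, 0, 1], [0, 0, 0, 0, 0, 0, 1]])

```text
time: 13.35
tool_pos: [565.0, 291.0, 31.8]
tcp_rot: [0.0, 0.973, 0.232, 0.0]
wrist_force: [-0.9, -0.9, 6.5]
grip_width: 0.504
```

>>> arm_command(deltas=[[0, 0, 0, 0, 0, 0, 1], [0, 0, -2, 0, 0, 0, 1], [0, 0, -4, 0, 0, 0, 1], [0, 0, -5, 0, 0, -8, 1], [0, 0, -5, 0, 0, -10, 1], [0, 0, -5, 0, 0, -10, 1], [0, 0, -5, 0, 0, -10, 1], [0, 0, -5, 0, 0, -10, 1]], force=80)

```text
time: 14.35
tool_pos: [563.4, 289.9, 342.2]
tcp_rot: [0.0, 0.793, 0.61, -0.001]
wrist_force: [0.4, 0.8, -5.6]
grip_width: 0.501
```

>>> arm_command(deltas=[[0, 0, -1, 0, 0, -10, 1], [0, 0, 0, 0, 0, -5, 1], [-3, 0, 0, 0, 0, 0, 1], [-5, 0, 0, 0, 0, 0, 1], [-5, 0, 0, 0, 0, 0, 1], [-5, 0, 0, 0, 0, 0, 1], [-5, 0, 0, 0, 0, 0, 1], [-3, 0, 0, 0, 0, 0, 1]])

```text
time: 15.35
tool_pos: [561.9, 26.8, 350.3]
tcp_rot: [0.0, 0.71, 0.704, -0.002]
wrist_force: [0.0, 0.6, -4.3]
grip_width: 0.497
```

```bash
python3 - <<'E'
from h import *
o=manip.get_obs(); print({k:np.round(v,3) for k,v in o.items()})
E
```

```text
{'time': np.float64(15.35), 'joint_pos': array([ 0.305,  0.305, -0.555,  1.827,  0.184,  1.064, -0.328]), 'qd': array([ 0.358, -0.038,  0.042,  0.034, -0.068, -0.031,  0.452]), 'joint_efforts': array([ -1.433, -39.887,  -3.526, -22.796,   0.113,   0.125,  -0.259]), 'tool_pos': array([561.932,  26.817, 350.278]), 'tcp_rot': array([ 0.   ,  0.71 ,  0.704, -0.002]), 'wrist_force': array([ 0.041,  0.592, -4.349]), 'ft_torque': array([ 0.024, -0.001,  0.036]), 'grip_width': np.float64(0.497)}
```

>>> arm_command(deltas=[[0, 0, 0, 0, -6, 0, 1], [0, 0, 0, 0, -8, 0, 1], [0, 0, 0, 0, -8, 0, 1], [0, 0, 0, 0, -8, 0, 1], [0, 0, 0, 0, -5, 0, 1], [0, 0, 0, 0, 0, 0, 1]])

```text
time: 16.1
tool_pos: [562.5, 33.4, 349.4]
tcp_rot: [0.211, 0.674, 0.675, -0.213]
wrist_force: [0.6, -0.0, -4.8]
grip_width: 0.493
```

```bash
python3 - <<'E'
from h import *
o=manip.get_obs(); q=o['tcp_rot']; M=R.from_quat(np.r_[q[1:],q[0]]).as_matrix()
print(o['time'],o['joint_pos'].round(2),o['tool_pos'].round(0),M.round(2).tolist())
E
```

```text
16.1 [-0.1   0.4  -0.45  1.82  0.69  1.39 -0.83] [562.  33. 349.] [[-0.0, 1.0, -0.0], [0.82, 0.0, -0.57], [-0.57, -0.0, -0.82]]
```

>>> arm_command(deltas=[[0, 0, 0, 0, -8, 0, 1], [0, 0, 0, 0, -9, 0, 1], [0, 0, 0, 0, -9, 0, 1], [0, 0, 0, 0, -9, 0, 1], [0, 0, 0, 0, -9, 0, 1], [0, 0, 0, 0, -8, 0, 1], [0, 0, 0, 0, -3, 0, 1], [0, 0, 0, 0, 0, 0, 1]])

```text
time: 17.1
tool_pos: [563.8, 30.4, 350.3]
tcp_rot: [0.498, 0.502, 0.499, -0.501]
wrist_force: [0.3, -0.1, -5.0]
grip_width: 0.495
```

>>> arm_command(deltas=[[0, 0, 0, 0, 0, 0, 1], [0, 0, 0, 0, 0, 0, 1]])

```text
time: 17.35
tool_pos: [563.8, 30.7, 351.9]
tcp_rot: [0.499, 0.502, 0.499, -0.5]
wrist_force: [-0.2, -0.5, -5.0]
grip_width: 0.498
```

```bash
python3 - <<'E'
from h import *
o=manip.get_obs(); q=o['tcp_rot']; M=R.from_quat(np.r_[q[1:],q[0]]).as_matrix()
print(o['time'],o['joint_pos'].round(2),o['tool_pos'].round(0),M.round(3).tolist(),o['wrist_force'],o['qd'].round(3))
t,c=snap('top','t7.png'); s,cs=snap('side','s7.png'); w,cw=snap('wrist','w7.png')
u,v=proj(c,o['tool_pos']-18*M[:,2]).astype(int); print(u,v); u2,v2=proj(cs,o['tool_pos']-18*M[:,2]).astype(int); print(u2,v2)
a=cv2.resize(t[v-40:v+40,u-40:u+40],(400,400),interpolation=cv2.INTER_CUBIC)
b=cv2.resize(w[100:420,80:480],(400,320)); b=cv2.copyMakeBorder(b,0,80,0,0,cv2.BORDER_CONSTANT)
cv2.imwrite('pics/c8.png',np.hstack([a,b]))
E
```

```text
17.35 [-0.46  0.75 -0.22  1.86  1.07  1.98 -1.19] [564.  31. 352.] [[0.002, 1.0, -0.005], [0.002, -0.005, -1.0], [-1.0, 0.002, -0.002]] [-0.15854389 -0.50786989 -4.95378383] [-0.005  0.004  0.001  0.004  0.002  0.001 -0.   ]
288 163
269 121
```

View pics/c8.png

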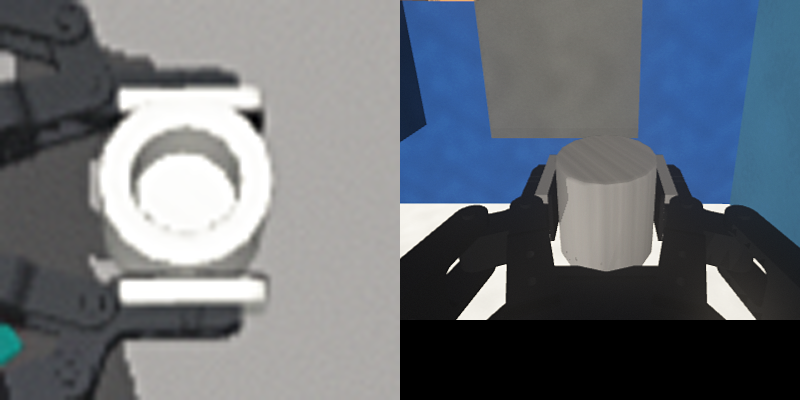

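The crop shows the hole facing straight up in the top view. The wrist camera, which is now below the cap, shows the plain closed end facing down. A last numeric check on the bystanders and stillness, then I'll hand in.

```bash
python3 - <<'E'
from h import *
s0,s7,s4=load('side0.png')[0],load('s7.png')[0],load('s4.png')[0]; t0,t7=load('top0.png')[0],load('t7.png')[0]
d=lambda a,b,u,v,w:round(float(np.mean(cv2.absdiff(a,b)[v-w:v+w,u-w:u+w].max(2)>40)),3)
print('side tin',d(s0,s7,184,254,22),'wrench',d(s0,s7,210,160,36),'angle',d(s0,s7,362,176,30),'ring on hub',d(s4,s7,304,148,22))
print('top tin',d(t0,t7,240,108,25),'wrench',d(t0,t7,408,117,48),'angle',d(t0,t7,390,316,42))
o=manip.get_obs(); print(o['time'],o['grip_width'],abs(o['qd']).max()); manip.job_done()
E
```

```text
side tin 0.026 wrench 0.064 angle 0.193 ring on hub 0.844
top tin 0.219 wrench 0.004 angle 0.091
17.5 0.4971472718309955 0.006110401125925292
the job is handed in; nothing more can be done
```

I handed the job in at 17.5 s, with the ring on the hub and the cap held hole-up. One last image check was inconclusive.

- **Ring:** I lowered it over the shaft until a light contact (about 13 N) at the height expected for the 45 mm shoulder, then released it. A side-camera picture taken afterwards showed it level on the boss with the shaft standing through it.
- **Cap:** The wrist camera found the hole in the end facing the robot and a plain closed end opposite. I gripped it across its sides at 60 N, raised the grip to 80 N for the lift, and turned it upright. At hand-in:
  - The tool axis along the cap was vertical to about 0.2°.
  - The TCP was at 352 mm, well above the 12 cm required.
  - The arm was still, and the grip opening was steady at 0.497.
  - The top view showed the hole facing up, and the wrist view showed the closed end below.
- **Inconclusive check:** I compared before and after pixels for the bystanders and the seated ring.
  - **Unchanged in at least one view:** the wrench (top, 0.4% changed) and the tin (side, 2.6%).
  - **Large differences:** the hub and ring area (side, 84%), the tin (top, 22%) and the angle (side 19%, top 9%). The arm and its shadow moving in those views probably explain these, but I had used my 12 picture views and could not confirm it.

The arm stayed clear of the bystanders on its planned paths, and the force readings showed no unexpected contact.

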